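# Hammer-head clamp bolt into a sloping slotted strut

### The job

The bracket on the sloping strut of the green stand needs its clamp bolt. Take the hammer-head bolt out of the wooden block, pass its head through the long hole in the bracket foot and the strut's slot below it, fully in so that its collar comes down to the foot, then give it a quarter turn so that the head lies square across the slot and catches under the lips, and let go of it there. Leave the other things on the bench where they stand.

Things in the scene. Friction and masses are not known exactly. Their poses are not given: they have to be found in the camera images.
- bolt_grip (a point): Hammer-head bolt, 93 mm long, about 0.2 kg, standing grip-up in the block, its collar on the block. This is the centre of its black grip, a flat bar 44 (bolt x) x 20 (y) x 60 mm tall (z): pinch it across the 20 mm. Below: steel collar, 36 mm across, 8 thick, underside 38 mm below this point; round neck 14 mm across, 16 long; then the head. z points from head to grip. Half a turn about z makes no difference.
- bolt_head (a point): Centre of the bolt's steel hammer head, 58.5 mm below the grip centre: 38 mm along bolt x, 17 mm along bolt y, 9 mm thick. Its long side is parallel to the grip's wide side; same axes as bolt_grip.
- foot_hole (a point): Centre of the long hole, in the top face of the dark steel bracket foot on the fixed green stand, 125 mm above the bench. z points out of the face, square to it, leaning 25 deg from vertical towards the stand's front (roughly to the robot); y runs level along hole, strut and slot; x points up the slope. Hole 62 mm (y) x 22 mm (x) through the 6 mm foot, which is 84 mm along x and flat within 100 mm of here along y.
- lips (a point): Point in the slot between the undersides of the strut's two lips, 11 mm in from foot_hole along -z, same axes. The lips lie right under the foot, 5 mm thick, 22 mm apart, along the 240 mm strut. The channel under them is 46 mm wide (x) and 27 mm deep. Collar on the foot: the grip centre is 38 mm out of the face, the head 5 mm under the lips; lifted less than 5 mm it still turns, either way, with no stop at a quarter turn.
- die_shelf (a point): Low die shelf at one end of the bracket foot (foot y = 106 to 145 mm), standing up to 28 mm out of the foot's face; keep the fingers off it. This point: the middle of its top.
- block_top (a point): Centre of the top face of the wooden block (100 mm along x, 75 mm along y, 40 mm tall, fixed, moved and turned each time) with a pocket 45 mm (x) by 24 mm (y), 30 mm deep, in which the bolt's head hangs at the start.
- bottle_mid (a point): Bystander: white plastic bottle, 52 mm across, 150 mm tall; its mid-height.
- jar_mid (a point): Bystander: dark jar, 84 mm across, 120 mm tall; its mid-height.
- die_mid (a point): Bystander: steel press die standing upright, 44 mm across, 90 mm tall; its mid-height.
- screwdriver_grip (a point): Bystander: screwdriver lying on the bench; the middle of its handle.
Things that resemble listed ones, but are neither listed nor needed, are in the scene too. What is shaped like the part that bears bolt_grip but orange or red is not meant.

How it is judged (in metres and radians):
On the way:
1. the bolt's head is below the lips, its long side still along the slot (within 17 degrees) (z of bolt_grip in the frame of foot_hole below 0.043 m and x of bolt_grip in the frame of foot_hole between -0.02 and 0.02 m and y of bolt_grip in the frame of foot_hole between -0.035 and 0.035 m and angle between the z axis of bolt_grip and the z axis of foot_hole, either way round below 0.26 rad and angle between the x axis of bolt_grip and the y axis of foot_hole, either way round below 0.3 rad), for 0.1 s.
At the end, for the whole second after the job is handed in: The bolt sits in hole and slot: grip centre at most 43 mm out of the foot face (38 with the collar down), within 20 mm of the hole centre across the slot and 35 mm along it; bolt square to the face within 15 degrees; head across the slot within 20 degrees; released, at rest (z of bolt_grip in the frame of foot_hole below 0.043 m and x of bolt_grip in the frame of foot_hole between -0.02 and 0.02 m and y of bolt_grip in the frame of foot_hole between -0.035 and 0.035 m and angle between the z axis of bolt_grip and the z axis of foot_hole, either way round below 0.26 rad and angle between the x axis of bolt_grip and the x axis of foot_hole, either way round below 0.35 rad and linear speed of bolt below 0.03 m/s); the robot touches nothing.
It fails at once if the bottle is shifted by more than 30 mm (distance of bottle_mid from where it was at the start of the episode above 0.03 m).
It fails at once if the jar is shifted by more than 30 mm (distance of jar_mid from where it was at the start of the episode above 0.03 m).
It fails at once if the die is shifted by more than 30 mm (distance of die_mid from where it was at the start of the episode above 0.03 m).
It fails at once if the screwdriver is shifted by more than 30 mm (distance of screwdriver_grip from where it was at the start of the episode above 0.03 m).
It also fails if it takes over 51 s, if anything falls off the work surface, if the arm or the gripper's body presses on something with over 40 N, if the wrist force passes 120 N, or if a joint passes its speed limit or range.

### The arm

A 7-joint arm with a two-finger parallel gripper is mounted at the origin on the work surface. World frame = base frame: x ahead of the robot, y to its left, z up, the work surface at z = 0. Lengths are in m, angles in degrees, forces in N, time in s.
With the tool pointing down it reaches from about 0.425 to 0.875 m from the base axis. Payload 4.7 kg.
Tool frame: the origin (TCP) lies at the very end of the fingers, on their centre line; the grasp point (between the pads) lies 19 mm behind it; z points along the fingers, y is the direction in which the jaws open and shut (so a half turn about z gives the same grasp; the last joint's range is limited). The gripper opens to 87 mm and grips with 3 to 60 N. Pads are 19 mm wide; open, the fingers measure 117 mm over their backs; the gripper's body (75 mm by 190 mm) begins 51 mm behind the grasp point.
Start: joints at [-70.697, 18.392, -4.016, 83.108, 1.295, 78.541, -3.26], TCP at [0.206, 0.616, 0.223] pointing down, gripper open.
Joint ranges: [-163.93, 163.93], [-17.29, 119.83], [-79.2, 71.16], [3.27, 140.29], [-89.18, 269.18], [5.43, 117.66], [-154.24, 154.24]. Speed limits (degrees/s): [147.25, 147.25, 180, 180, 180, 180, 180].

### API

Orientations are given as [roll, pitch, yaw] about the fixed x, y, z axes, in that order (R = Rz(yaw) Ry(pitch) Rx(roll)).
In Python, from cell import sensors, imaging, ticket gives the robot as it stands.
- The arm moves only by the tool carry_out, never from a script. Its argument "plan" is a list of rows, each an object of numbers: "fingers": the closure, from -1 (fully open) to 1 (shut); "dx", "dy", "dz": the shift along the tool's x, y, z normalised to -1 to 1, where 1 is 0.03 m; "rx", "ry", "rz": the turn, a rotation vector about the tool's x, y, z normalised to -1 to 1, where 1 is 10 degrees. A call has 1 to 12 rows; each row shifts and turns the commanded pose from where the row before left it, along the tool's axes as they then stand; what a row does not reach is not made up. A row lasts 1/8 s, in which the tool goes at most 62.5 mm and 10.7 degrees, less where a joint would pass 70% of its speed; a pose out of reach is approached as far as the arm can. A call with a number of a shift or a turn outside -1 to 1 is refused whole. A call with a gripper value outside its range is refused whole. The fingers move at their own pace and stop on an object; "force" is the grip in N (left out, the last holds). Time passes only in rows, so rows that do not move let the fingers close. It gives the time, the measured TCP pose, the force and the opening at its end, in the units of the state.
- sensors.get_obs(): the state, without advancing time (a new reading comes with each control period).
- imaging.read_camera(name): name is "scene" or "top"; returns a dict with "color" (420x560x3 uint8, red, green, blue), "mtx" (3x3 intrinsics, pixels), "extrinsics" (4x4, takes a point from world to camera coordinates). Camera axes: x right, y down, z forward; pixel columns grow to the right and rows downward; lengths in m; the calibration is good to about 2 mm. A picture is of the moment at which its call begins. There is no depth.
- ticket.sign_off(): hands the job in, once; it reports no verdict.
The state is a dict: "time_s": time; "qpos": joint angles; "joint_velocities": joint speeds; "effort": joint torques, N m; "tool_pos": TCP position; "tool_rot": TCP orientation; "force": force on the tool from outside, world axes, zero at the start; "wrist_torque": the same for the moment, N m; "grip_width": finger opening in m.
Only numpy, scipy, OpenCV 4.12 (cv2) and the standard library are available. Lean on these libraries where they do the work, as an engineer would, in place of code of your own. Each camera call takes 0.05 s, during which the arm holds its last target.

## Working session

There is one attempt and no reset: what is moved stays moved. The work goes in short steps, Python scripts to look and compute and a tool call to move; the robot and the scene stay as the last step left them, time stands still between calls to the robot, and variables do not carry over. Pictures are saved under pics/ and viewed, and the job is handed in when it is done.

Besides the shell and the picture viewer there is one more tool, called after "Request:" as name(argument=value, ...) on one line, values as JSON. carry_out: Moves the arm, as the interface text tells. Scaled input: -1 to 1 covers 0.03 m each way for a shift and 10 degrees each way for a turn. Its arguments: {"type":"object","properties":{"plan":{"type":"array"},"force":{"type":"number"}},"required":["plan"]}

```bash
mkdir -p pics; ls
cat > h.py <<'E'
import numpy as np,cv2
from cell import sensors,imaging,ticket
def snap(n,tag):
    d=imaging.read_camera(n); cv2.imwrite(f'pics/{tag}.png',cv2.cvtColor(d['color'],cv2.COLOR_RGB2BGR)); np.savez(f'{tag}.npz',**{k:np.array(v) for k,v in d.items()}); return d
def proj(d,p):
    p=np.atleast_2d(p);E=np.array(d['extrinsics']);c=p@E[:3,:3].T+E[:3,3];u=c@np.array(d['mtx']).T;return u[:,:2]/u[:,2:]
def ray(d,uv):
    E=np.array(d['extrinsics']);R=E[:3,:3];o=-R.T@E[:3,3];v=R.T@np.linalg.inv(np.array(d['mtx']))@np.array([uv[0],uv[1],1.]);return o,v/np.linalg.norm(v)
def onz(d,uv,z):
    o,v=ray(d,uv);return o+v*(z-o[2])/v[2]
def tri(ds,uvs):
    A=np.zeros((3,3));b=np.zeros(3);L=[]
    for d,uv in zip(ds,uvs):
        o,v=ray(d,uv);P=np.eye(3)-np.outer(v,v);A+=P;b+=P@o;L.append((o,P))
    x=np.linalg.solve(A,b);return x,[np.linalg.norm(P@(x-o)) for o,P in L]
def load(t): return dict(np.load(t+'.npz'))
E
python3 - <<'E'
from h import *
for n in('scene','top'):
    d=snap(n,n+'0');print(n,np.round(ray(d,(280,210)),3),np.round(d['mtx'],1).tolist())
o=sensors.get_obs();print(o)
E
```

```text
pics
scene [[ 1.134 -0.745  1.057]
 [-0.376  0.573 -0.728]] [[463.5, 0.0, 277.3], [0.0, 463.5, 206.5], [0.0, 0.0, 1.0]]
top [[ 0.389  0.01   1.586]
 [ 0.186 -0.007 -0.983]] [[523.6, 0.0, 275.0], [0.0, 523.6, 213.4], [0.0, 0.0, 1.0]]
{'time_s': 0.1, 'qpos': array([-70.69675599,  18.43626995,  -4.0196659 ,  83.16734039,
         1.29644376,  78.54094989,  -3.25939751]), 'joint_velocities': array([-0.04530008, -0.03141963, -0.09961605, -0.09828857,  0.0996014 ,
       -0.08090929,  0.04270027]), 'effort': array([-6.17942101e-05, -4.92572737e+01, -4.05581212e-01, -3.13402104e+01,
       -6.42089825e-02,  3.94428510e-02,  6.05809760e-05]), 'tool_pos': array([0.20605471, 0.6159556 , 0.22155995]), 'tool_rot': array([-1.79900770e+02,  5.52004877e-03,  1.61511157e+02]), 'force': array([ 0.2563661 , -0.41486056, -0.55668651]), 'wrist_torque': array([0.01515405, 0.05815751, 0.02067977]), 'grip_width': 0.08726723599768542}
```

View pics/scene0.png

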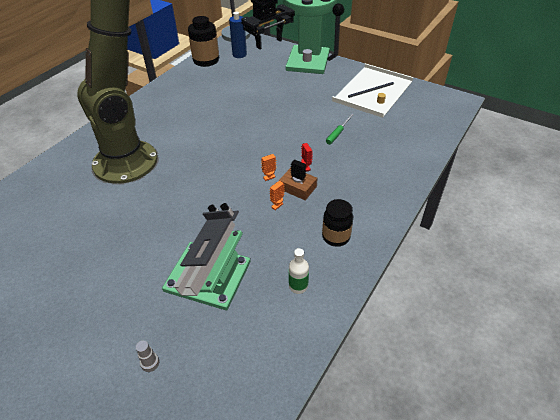

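View pics/top0.png

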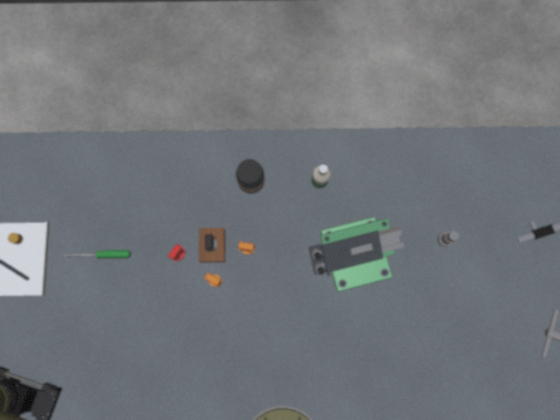

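Scene view: black grip in the wooden block at (299,170); top view: (210,242). Lookalikes are orange at (268,166) and (277,195) and red at (307,157) in scene. Choice: the black one in the block. Stand foot at scene (212,240), top (355,250). Close crops next.

Run:
```python
import cv2,numpy as np
s=cv2.imread('pics/scene0.png');t=cv2.imread('pics/top0.png')
a=cv2.resize(s[140:215,245:345],None,fx=4,fy=4,interpolation=cv2.INTER_CUBIC)
b=cv2.resize(t[215:290,165:265],None,fx=4,fy=4,interpolation=cv2.INTER_CUBIC)
cv2.imwrite('pics/crop1.png',np.hstack([a,b]))
a=cv2.resize(s[195:310,155:255],None,fx=4,fy=4,interpolation=cv2.INTER_CUBIC)
b=cv2.resize(t[205:320,305:405],None,fx=4,fy=4,interpolation=cv2.INTER_CUBIC)
cv2.imwrite('pics/crop2.png',np.hstack([a,b]))
```

```text
(no output)
```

View pics/crop1.png

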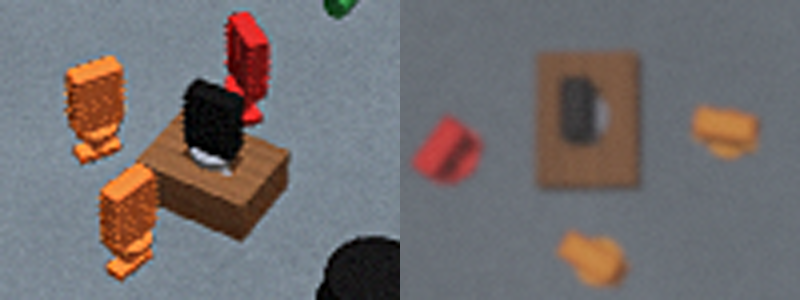

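View pics/crop2.png

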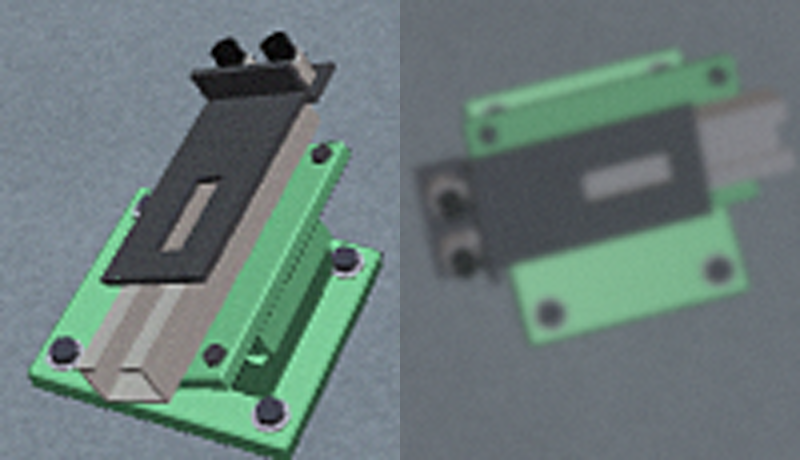

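```bash
cat > m1.py <<'E'
from h import *
S=load('scene0');T=load('top0')
def comp(m,near):
    n,l,st,c=cv2.connectedComponentsWithStats(m.astype(np.uint8));i=np.argmin([np.hypot(*(c[k]-near)) if st[k,4]>15 else 1e9 for k in range(1,n)])+1
    return l==i,c[i],st[i]
for n,d,near,th in(('s',S,(299,170),40),('t',T,(209,241),62)):
    im=d['color'].astype(int);m=im.max(2)<th
    k,c,st=comp(m,near);r=cv2.minAreaRect(np.argwhere(k)[:,::-1].astype(np.float32));print(n,c,st,r)
    if n=='s':cs=c
    else:ct=c
print(tri([S,T],[cs,ct]))
# block brown
im=T['color'].astype(int);m=(im[...,0]-im[...,2]>25)&(im[...,0]<150)&(im[...,0]-im[...,1]>15)
k,c,st=comp(m,(212,245));r=cv2.minAreaRect(np.argwhere(k)[:,::-1].astype(np.float32));b=cv2.boxPoints(r);print(r,c,st)
P=np.array([onz(T,p,.04) for p in b]);print(P.round(4),np.linalg.norm(P-np.roll(P,1,0),axis=1),P.mean(0))
e=P-np.roll(P,1,0);print(np.degrees(np.arctan2(e[:,1],e[:,0])))
E
python3 m1.py
```

```text
s [297.92827004 169.64978903] [291 160  15  20 237] ((298.0, 169.5), (19.0, 14.0), 90.0)
t [209.85483871 242.88709677] [206 236   7  14  62] ((209.0, 242.5), (13.0, 6.0), 90.0)
(array([0.58052951, 0.20456737, 0.0753709 ]), [np.float64(0.00017018586560283328), np.float64(0.00017018586560282054)])
((211.5, 244.5), (25.0, 33.0), 0.0) [211.40936556 244.96374622] [199 228  26  34 662]
[[0.5314 0.2405 0.04  ]
 [0.63   0.242  0.04  ]
 [0.6291 0.1672 0.04  ]
 [0.5305 0.1666 0.04  ]] [0.07389021 0.09863506 0.07473846 0.09859293] [0.58027836 0.20407629 0.04      ]
[  89.33119445    0.85362547  -90.68662436 -179.63879004]
```

Run:
```python
from h import *
S=load('scene0');T=load('top0')
s=cv2.imread('pics/scene0.png');t=cv2.imread('pics/top0.png')
a=cv2.resize(s[225:275,180:230],None,fx=8,fy=8,interpolation=cv2.INTER_CUBIC)
b=cv2.resize(t[225:275,335:385],None,fx=8,fy=8,interpolation=cv2.INTER_CUBIC)
cv2.imwrite('pics/crop3.png',np.hstack([a,b]))
```

```text
(no output)
```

View pics/crop3.png

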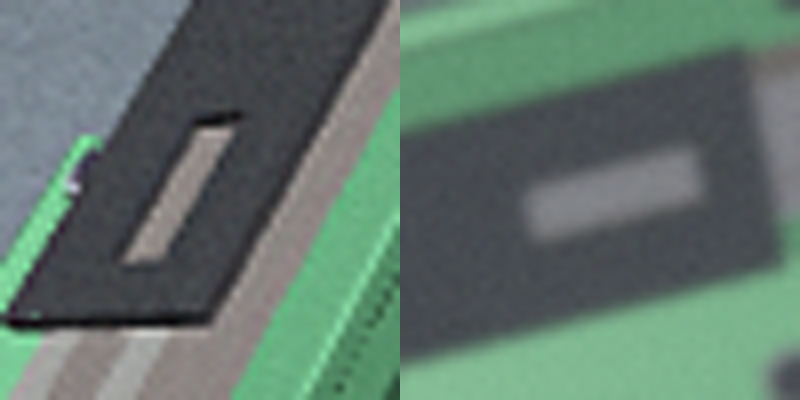

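```bash
cat > m2.py <<'E'
from h import *
S=load('scene0');T=load('top0')
def quad(d,x0,y0,w,lo,hi,near):
    g=d['color'][y0:y0+w,x0:x0+w].astype(np.float32).mean(2);f=8
    G=cv2.resize(g,None,fx=f,fy=f,interpolation=cv2.INTER_CUBIC)
    m=(G>(lo+hi)/2).astype(np.uint8)
    n,l,st,c=cv2.connectedComponentsWithStats(m,connectivity=4);i=l[int((near[1]-y0)*f),int((near[0]-x0)*f)]
    cs,_=cv2.findContours((l==i).astype(np.uint8),0,1);C=max(cs,key=cv2.contourArea)
    q=None
    for e in range(4,60):
        q=cv2.approxPolyDP(C,e,True)[:,0].astype(float)
        if len(q)==4:break
    # refine: fit lines to contour pts near middle 70% of each side
    pts=C[:,0].astype(float);L=[]
    for k in range(4):
        a,b=q[k],q[(k+1)%4];u=(b-a)/np.linalg.norm(b-a);s=(pts-a)@u/np.linalg.norm(b-a);dd=np.abs((pts-a)@np.array([-u[1],u[0]]))
        p=pts[(s>.15)&(s<.85)&(dd<10)];vx,vy,px,py=cv2.fitLine(p.astype(np.float32),2,0,.01,.01).ravel();L.append(np.cross([px,py,1],[px+vx,py+vy,1]))
    r=[]
    for k in range(4):
        x=np.cross(L[k-1],L[k]);r.append(x[:2]/x[2])
    return (np.array(r)+.5)/f-.5+np.array([x0,y0])
def pl(d,uv,o,n):
    c,v=ray(d,uv);return c+v*((o-c)@n)/(v@n)
print(S['color'][250,202],S['color'][240,190],T['color'][250,361],T['color'][262,350])
g=lambda d,p:float(d['color'][p[1],p[0]].astype(float).mean())
qs=quad(S,180,225,50,g(S,(190,250)),g(S,(202,250)),(202,250))
qt=quad(T,335,225,50,g(T,(350,262)),g(T,(361,250)),(361,250))
print(qs.round(2).tolist());print(qt.round(2).tolist())
def frame(yaw,):
    # y level along slot, x up slope
    y=np.array([np.cos(yaw),np.sin(yaw),0]);
    h=np.array([np.sin(yaw),-np.cos(yaw),0]) # horizontal, x-dir horizontal (y rotated -90)
    c,s=np.cos(np.radians(25)),np.sin(np.radians(25))
    x=c*h+np.array([0,0,s]);z=-s*h+np.array([0,0,c]);return np.c_[x,y,z]
o=np.array([.57,-.15,.125]);o=onz(T,qt.mean(0),.125)
yaw=np.radians(100)
for it in range(6):
    res={}
    for n,d,q in(('s',S,qs),('t',T,qt)):
        R=frame(yaw);P0=np.array([pl(d,p,o,R[:,2]) for p in q]);
        L0=(P0-o)@R; P6=np.array([pl(d,p,o-.006*R[:,2],R[:,2]) for p in q]);L6=(P6-o)@R
        # sides
        xs=np.sort(L0[:,0]);xs6=np.sort(L6[:,0]);ys=np.sort(L0[:,1]);ys6=np.sort(L6[:,1])
        xhi=xs[2:].mean();xlo=xs6[:2].mean()
        if n=='s':ylo=ys[:2].mean();yhi=ys6[2:].mean()
        else:ylo=ys6[:2].mean();yhi=ys[2:].mean()
        i=np.argsort(L0[:,0]);e=[L0[i[k+1]]-L0[i[k]] for k in(0,2)];an=[np.degrees(np.arctan(-v[0]/v[1])) for v in e]
        res[n]=(xlo,xhi,ylo,yhi,an)
    yaw+=np.radians(np.mean(res['t'][4]+res['s'][4]))*.8
    cx=np.mean([(r[0]+r[1])/2 for r in res.values()]);cy=np.mean([(r[2]+r[3])/2 for r in res.values()])
    o=o+frame(yaw)@np.array([cx,cy,0]); o[2]=o[2]
    off=.125-o[2]
    o=o+np.array([0,0,off])
for n,r in res.items():print(n,np.round(np.array(r[:4])*1e3,1),np.round(r[4],2),'w',round((r[1]-r[0])*1e3,1),'len',round((r[3]-r[2])*1e3,1),'c',round((r[1]+r[0])*500,1),round((r[2]+r[3])*500,1))
print('o',o.round(4),'yaw',np.degrees(yaw));print(frame(yaw).round(3))
np.savez('foot.npz',o=o,R=frame(yaw))
E
python3 m2.py
```

```text
[145 137 133] [124 134 149] [130 132 137] [71 76 80]
[[208.76, 240.52], [204.41, 240.77], [194.95, 257.23], [199.63, 256.62]]
[[371.29, 242.72], [350.93, 248.0], [350.26, 254.92], [372.07, 249.22]]
s [-11.5  10.5 -33.1  28.8] [0.05 0.04] w 22.0 len 61.9 c -0.5 -2.2
t [-10.4  11.3 -29.2  33.5] [-0.02 -0.07] w 21.7 len 62.7 c 0.5 2.2
o [ 0.5518 -0.2288  0.125 ] yaw 103.9348619890369
[[ 0.88  -0.241 -0.41 ]
 [ 0.218  0.971 -0.102]
 [ 0.423  0.     0.906]]
```

```bash
sed -i 's/g(S,(190,250))/g(S,(207,254))/' m2.py; python3 m2.py
python3 - <<'E'
from h import *
from scipy.spatial.transform import Rotation as Ro
f=np.load('foot.npz');R=f['R']
S=load('scene0');T=load('top0')
# tool target in foot: z=-foot z; tool y = ±foot x
for s in(1,-1):
    Y=s*R[:,0];Z=-R[:,2];X=np.cross(Y,Z);print(Ro.from_matrix(np.c_[X,Y,Z]).as_euler('xyz',degrees=True))
s=load('scene0')
for n,uv in(('bottle',(299,275)),('jar',(338,225)),('die',(148,357))):print(n,onz(S,uv,.06))
for n,uv in(('bottle',(321,176)),('jar',(250,177)),('die',(448,239)),('green bolt',(0,0))):print(n,onz(T,uv,.06))
E
```

```text
[145 137 133] [124 134 149] [130 132 137] [71 76 80]
[[208.84, 240.48], [204.43, 240.67], [194.86, 257.32], [199.6, 256.75]]
[[371.29, 242.72], [350.93, 248.0], [350.26, 254.92], [372.07, 249.22]]
s [-11.6  10.7 -33.4  29. ] [0.06 0.  ] w 22.3 len 62.5 c -0.5 -2.2
t [-10.4  11.3 -29.2  33.5] [-0.   -0.06] w 21.7 len 62.7 c 0.5 2.2
o [ 0.5518 -0.2289  0.125 ] yaw 103.92029214987878
[[ 0.88  -0.241 -0.41 ]
 [ 0.218  0.971 -0.102]
 [ 0.423  0.     0.906]]
[155.           0.         103.92029215]
[-155.            0.          -76.07970785]
bottle [ 0.7854095 -0.1309897  0.06     ]
jar [0.7910602 0.076537  0.06     ]
die [ 0.6096597  -0.50803113  0.06      ]
bottle [ 0.78035152 -0.12494925  0.06      ]
jar [0.77992099 0.08810982 0.06      ]
die [ 0.58553871 -0.49189745  0.06      ]
green bolt [1.3749599  0.88918291 0.06      ]
```

Request:
carry_out(plan=[{"fingers":-1,"rz":-0.93},{"rz":-0.93},{"dx":-0.89,"dy":-0.98},{"dx":-0.89,"dy":-0.98},{"dx":-0.89,"dy":-0.98},{"dx":-0.89,"dy":-0.98},{"dx":-0.89,"dy":-0.98},{"dx":-0.89,"dy":-0.98},{"dx":-0.89,"dy":-0.98},{"dx":-0.89,"dy":-0.98},{"dx":-0.89,"dy":-0.98},{"dx":-0.89,"dy":-0.98}])

```text
validation failed for argument at $.pl...
```

Request:
carry_out(plan=[{"fingers":-1,"dx":0,"dy":0,"dz":0,"rx":0,"ry":0,"rz":-0.93},{"fingers":-1,"dx":0,"dy":0,"dz":0,"rx":0,"ry":0,"rz":-0.93},{"fingers":-1,"dx":-0.89,"dy":-0.98,"dz":0,"rx":0,"ry":0,"rz":0},{"fingers":-1,"dx":-0.89,"dy":-0.98,"dz":0,"rx":0,"ry":0,"rz":0}])

```text
time_s: 0.6
tool_pos: [0.2599, 0.5569, 0.2218]
tool_rot: [-179.9, -0.0, -179.8]
force: [0.8, -0.5, 0.6]
grip_width: 0.0872
```

Request:
carry_out(plan=[{"fingers":-0.3,"dx":-0.88,"dy":-0.97,"dz":0,"rx":0,"ry":0,"rz":0},{"fingers":-0.3,"dx":-0.88,"dy":-0.97,"dz":0,"rx":0,"ry":0,"rz":0},{"fingers":-0.3,"dx":-0.88,"dy":-0.97,"dz":0,"rx":0,"ry":0,"rz":0},{"fingers":-0.3,"dx":-0.88,"dy":-0.97,"dz":0,"rx":0,"ry":0,"rz":0},{"fingers":-0.3,"dx":-0.88,"dy":-0.97,"dz":0,"rx":0,"ry":0,"rz":0},{"fingers":-0.3,"dx":-0.88,"dy":-0.97,"dz":0,"rx":0,"ry":0,"rz":0},{"fingers":-0.3,"dx":-0.88,"dy":-0.97,"dz":0,"rx":0,"ry":0,"rz":0},{"fingers":-0.3,"dx":-0.88,"dy":-0.97,"dz":0,"rx":0,"ry":0,"rz":0},{"fingers":-0.3,"dx":-0.88,"dy":-0.97,"dz":0,"rx":0,"ry":0,"rz":0},{"fingers":-0.3,"dx":-0.88,"dy":-0.97,"dz":0,"rx":0,"ry":0,"rz":0},{"fingers":-0.3,"dx":-0.88,"dy":-0.97,"dz":0,"rx":0,"ry":0,"rz":0},{"fingers":-0.3,"dx":-0.88,"dy":-0.97,"dz":0,"rx":0,"ry":0,"rz":0}])

```text
time_s: 2.1
tool_pos: [0.5776, 0.2081, 0.2221]
tool_rot: [-180.0, -0.0, -179.9]
force: [0.6, 0.5, -0.0]
grip_width: 0.0569
```

Request:
carry_out(plan=[{"fingers":-0.3,"dx":0,"dy":0,"dz":0,"rx":0,"ry":0,"rz":0}])

```text
time_s: 2.22
tool_pos: [0.579, 0.2047, 0.2219]
tool_rot: [-179.9, 0.0, 179.7]
force: [0.5, -0.1, 0.3]
grip_width: 0.0566
```

Run:
```python
from h import *
print(sensors.get_obs()['qpos'].round(1))
s=snap('scene','scene1')['color'];t=snap('top','top1')['color']
a=cv2.resize(s[110:215,235:355],None,fx=3.3,fy=3.3,interpolation=cv2.INTER_CUBIC)
b=cv2.resize(t[195:300,150:270],None,fx=3.3,fy=3.3,interpolation=cv2.INTER_CUBIC)
cv2.imwrite('pics/c4.png',np.hstack([a,b])[...,::-1])
```

```text
[-33.5  14.   13.8  89.1  -3.2  77.3  70.3]
```

View pics/c4.png

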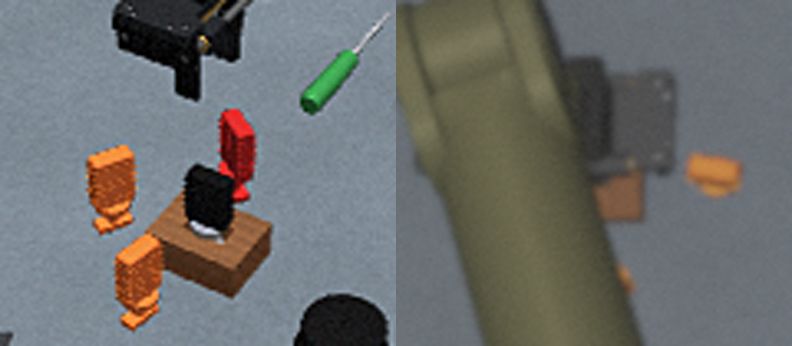

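Request:
carry_out(plan=[{"fingers":-0.3,"dx":-0.05,"dy":0,"dz":0.9,"rx":0,"ry":0,"rz":0},{"fingers":-0.3,"dx":0,"dy":0,"dz":0.9,"rx":0,"ry":0,"rz":0},{"fingers":-0.3,"dx":0,"dy":0,"dz":0.9,"rx":0,"ry":0,"rz":0},{"fingers":-0.3,"dx":0,"dy":0,"dz":0.9,"rx":0,"ry":0,"rz":0},{"fingers":-0.3,"dx":0,"dy":0,"dz":0.9,"rx":0,"ry":0,"rz":0},{"fingers":-0.3,"dx":0,"dy":0,"dz":0.9,"rx":0,"ry":0,"rz":0},{"fingers":-0.3,"dx":0,"dy":0,"dz":0,"rx":0,"ry":0,"rz":0}])

```text
time_s: 3.2
tool_pos: [0.5757, 0.2102, 0.0582]
tool_rot: [-179.9, -0.3, -179.7]
force: [0.0, 1.0, -0.3]
grip_width: 0.0566
```

Request:
carry_out(plan=[{"fingers":1,"dx":0,"dy":0,"dz":0,"rx":0,"ry":0,"rz":0},{"fingers":1,"dx":0,"dy":0,"dz":0,"rx":0,"ry":0,"rz":0},{"fingers":1,"dx":0,"dy":0,"dz":0,"rx":0,"ry":0,"rz":0},{"fingers":1,"dx":0,"dy":0,"dz":0,"rx":0,"ry":0,"rz":0},{"fingers":1,"dx":0,"dy":0,"dz":0,"rx":0,"ry":0,"rz":0}], force=45)

```text
time_s: 3.82
tool_pos: [0.5792, 0.208, 0.0611]
tool_rot: [-180.0, 0.0, -179.9]
force: [-0.6, -2.9, 4.0]
grip_width: 0.0199
```

Run:
```python
from h import *
o=sensors.get_obs();print(o['grip_width'],o['force'],o['tool_pos'])
s=snap('scene','scene2')['color']
a=cv2.resize(s[110:215,235:355],None,fx=5,fy=5,interpolation=cv2.INTER_CUBIC)
cv2.imwrite('pics/c5.png',a[...,::-1])
```

```text
0.019854791810233214 [-0.55848875 -2.91590716  3.96651148] [0.57916129 0.20804899 0.0611075 ]
```

View pics/c5.png

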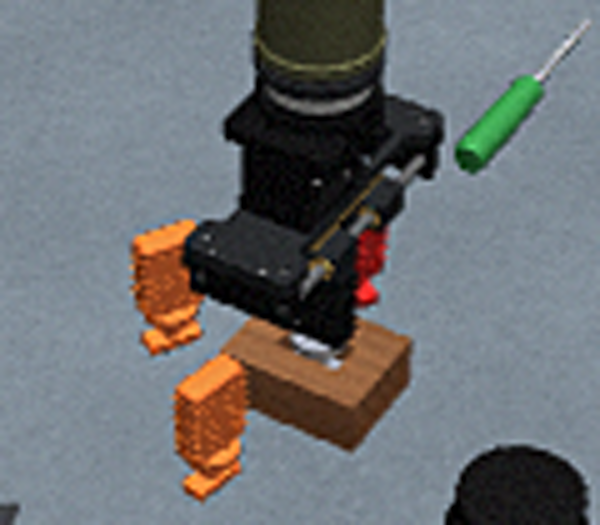

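Request:
carry_out(plan=[{"fingers":1,"dx":0,"dy":0,"dz":-0.4,"rx":0,"ry":0,"rz":0},{"fingers":1,"dx":0,"dy":0,"dz":-0.5,"rx":0,"ry":0,"rz":0},{"fingers":1,"dx":0,"dy":0,"dz":-0.9,"rx":0,"ry":0,"rz":0},{"fingers":1,"dx":0,"dy":0,"dz":-1,"rx":0,"ry":0,"rz":0},{"fingers":1,"dx":0,"dy":0,"dz":-1,"rx":0,"ry":0,"rz":0},{"fingers":1,"dx":0,"dy":0,"dz":-1,"rx":0,"ry":0,"rz":0},{"fingers":1,"dx":0,"dy":0,"dz":-1,"rx":0,"ry":0,"rz":0},{"fingers":1,"dx":0,"dy":0,"dz":-1,"rx":0,"ry":0,"rz":0}])

```text
time_s: 4.88
tool_pos: [0.5784, 0.2104, 0.2668]
tool_rot: [179.9, 0.1, -179.8]
force: [0.8, 0.7, -2.9]
grip_width: 0.0197
```

Request:
carry_out(plan=[{"fingers":1,"dx":0,"dy":0,"dz":0,"rx":0,"ry":0,"rz":0.95},{"fingers":1,"dx":0,"dy":0,"dz":0,"rx":0,"ry":0,"rz":0.95},{"fingers":1,"dx":0,"dy":0,"dz":0,"rx":0,"ry":0,"rz":0.95},{"fingers":1,"dx":0,"dy":0,"dz":0,"rx":0,"ry":0,"rz":0.95},{"fingers":1,"dx":0,"dy":0,"dz":0,"rx":0,"ry":0,"rz":0.95},{"fingers":1,"dx":0,"dy":0,"dz":0,"rx":0,"ry":0,"rz":0.95},{"fingers":1,"dx":0,"dy":0,"dz":0,"rx":0,"ry":0,"rz":0.95},{"fingers":1,"dx":0,"dy":0,"dz":0,"rx":0,"ry":0,"rz":0.95},{"fingers":1,"dx":0,"dy":0,"dz":0,"rx":-0.83,"ry":0,"rz":0},{"fingers":1,"dx":0,"dy":0,"dz":0,"rx":-0.83,"ry":0,"rz":0},{"fingers":1,"dx":0,"dy":0,"dz":0,"rx":-0.84,"ry":0,"rz":0},{"fingers":1,"dx":0,"dy":0,"dz":0,"rx":0,"ry":0,"rz":0}])

```text
time_s: 6.38
tool_pos: [0.5745, 0.209, 0.2628]
tool_rot: [155.3, -0.1, 104.2]
force: [0.8, -0.6, -2.0]
grip_width: 0.0201
```

```bash
cat > rem.py <<'E'
from h import *
from scipy.spatial.transform import Rotation as Ro
import sys
def rem(zg, off=.0169, dxyz=(0,0,0)):
    f=np.load('foot.npz');o,R=f['o'],f['R'];ob=sensors.get_obs()
    Rt=np.c_[R[:,1],R[:,0],-R[:,2]];Rc=Ro.from_euler('xyz',ob['tool_rot'],degrees=True).as_matrix()
    p=o+R@(np.array([0,0,zg-off])+dxyz)
    d=Rc.T@(p-ob['tool_pos']);r=Ro.from_matrix(Rc.T@Rt).as_rotvec(degrees=True)
    print('t',ob['time_s'],'pos',ob['tool_pos'].round(4),'units d',(d/.03).round(2),'rot units',(r/10).round(3),'F',ob['force'].round(1),'w',ob['grip_width'].__round__(4),'q',ob['qpos'].round(0),'footpos mm',((ob['tool_pos']-o)@R*1e3).round(1))
if __name__=='__main__':rem(float(sys.argv[1]))
E
python3 rem.py 0.1
```

```text
t 6.375 pos [0.5745 0.209  0.2628] units d [-13.96  -5.85  -0.42] rot units [-0.029 -0.022  0.024] F [ 0.8 -0.6 -2. ] w 0.0201 q [-45.  -6.  19. 109.   9.  53. -16.] footpos mm [173.7 419.6  71.1]
```

Request:
carry_out(plan=[{"fingers":1,"dx":-0.97,"dy":-0.4,"dz":-0.5,"rx":0,"ry":0,"rz":0},{"fingers":1,"dx":-0.97,"dy":-0.4,"dz":-0.5,"rx":0,"ry":0,"rz":0},{"fingers":1,"dx":-0.97,"dy":-0.4,"dz":-0.5,"rx":0,"ry":0,"rz":0},{"fingers":1,"dx":-0.97,"dy":-0.4,"dz":0,"rx":0,"ry":0,"rz":0},{"fingers":1,"dx":-0.97,"dy":-0.4,"dz":0,"rx":0,"ry":0,"rz":0},{"fingers":1,"dx":-0.97,"dy":-0.4,"dz":0,"rx":0,"ry":0,"rz":0},{"fingers":1,"dx":-0.97,"dy":-0.4,"dz":0,"rx":0,"ry":0,"rz":0},{"fingers":1,"dx":-0.97,"dy":-0.4,"dz":0,"rx":0,"ry":0,"rz":0}])

```text
time_s: 7.38
tool_pos: [0.5341, -0.0441, 0.2671]
tool_rot: [155.0, -0.0, 104.1]
force: [0.3, -0.4, -3.1]
grip_width: 0.0197
```

```bash
python3 rem.py 0.1
```

```text
t 7.375 pos [ 0.5341 -0.0441  0.2671] units d [-6.12 -2.84  1.13] rot units [ 0.004 -0.008  0.014] F [ 0.3 -0.4 -3.1] w 0.0197 q [-19. -17.  23. 116.  -1.  55.  19.] footpos mm [ 84.8 183.7 117.3]
```

Request:
carry_out(plan=[{"fingers":1,"dx":-0.5,"dy":0,"dz":0.5,"rx":0,"ry":0,"rz":0},{"fingers":1,"dx":-0.5,"dy":0,"dz":0.5,"rx":0,"ry":0,"rz":0},{"fingers":1,"dx":0,"dy":0,"dz":0,"rx":0,"ry":0,"rz":0}])

```text
time_s: 7.75
tool_pos: [0.5534, -0.07, 0.2383]
tool_rot: [155.1, -0.0, 104.0]
force: [-0.4, 0.2, -2.5]
grip_width: 0.0199
```

```bash
python3 rem.py 0.1; python3 -c "
from h import *;print(sensors.get_obs()['qpos'])"
```

```text
t 7.75 pos [ 0.5534 -0.07    0.2383] units d [-5.13 -2.8   0.09] rot units [-0.01  -0.004  0.005] F [-0.4  0.2 -2.5] w 0.0199 q [-20. -12.  28. 116.  -4.  52.  24.] footpos mm [ 83.9 153.8  85.9]
[-19.90511577 -12.41126722  27.52609638 116.09116351  -4.4141655
  51.85926512  24.23380977]
```

Request:
carry_out(plan=[{"fingers":1,"dx":-0.85,"dy":0,"dz":0,"rx":0,"ry":0,"rz":0},{"fingers":1,"dx":-0.85,"dy":0,"dz":0,"rx":0,"ry":0,"rz":0},{"fingers":1,"dx":-0.85,"dy":0,"dz":0,"rx":0,"ry":0,"rz":0},{"fingers":1,"dx":-0.85,"dy":0,"dz":0,"rx":0,"ry":0,"rz":0},{"fingers":1,"dx":-0.85,"dy":0,"dz":0,"rx":0,"ry":0,"rz":0},{"fingers":1,"dx":-0.85,"dy":0,"dz":0,"rx":0,"ry":0,"rz":0},{"fingers":1,"dx":0,"dy":0,"dz":0,"rx":0,"ry":0,"rz":0}])

```text
time_s: 8.62
tool_pos: [0.5908, -0.219, 0.2395]
tool_rot: [155.0, 0.1, 104.0]
force: [0.2, 0.4, -2.0]
grip_width: 0.0199
```

```bash
python3 rem.py 0.1
```

```text
t 8.625 pos [ 0.5908 -0.219   0.2395] units d [ 0.   -2.83  0.12] rot units [0.004 0.008 0.012] F [ 0.2  0.4 -2. ] w 0.0199 q [-16.   1.  44. 106. -20.  56.  51.] footpos mm [84.8  0.2 86.8]
```

Request:
carry_out(plan=[{"fingers":1,"dx":0,"dy":-0.7,"dz":0,"rx":0,"ry":0,"rz":0},{"fingers":1,"dx":0,"dy":-0.7,"dz":0,"rx":0,"ry":0,"rz":0},{"fingers":1,"dx":0,"dy":-0.7,"dz":0,"rx":0,"ry":0,"rz":0},{"fingers":1,"dx":0,"dy":-0.7,"dz":0,"rx":0,"ry":0,"rz":0},{"fingers":1,"dx":0,"dy":0,"dz":0,"rx":0,"ry":0,"rz":0}])

```text
time_s: 9.25
tool_pos: [0.5147, -0.2354, 0.2021]
tool_rot: [155.0, -0.1, 104.1]
force: [-0.3, 0.8, -2.6]
grip_width: 0.0197
```

```bash
python3 rem.py 0.1
python3 - <<'E'
from h import *
s=snap('scene','scene3')['color'];t=snap('top','top3')['color']
a=cv2.resize(s[175:295,155:255],None,fx=4,fy=4,interpolation=cv2.INTER_CUBIC)
b=cv2.resize(t[195:315,305:405],None,fx=4,fy=4,interpolation=cv2.INTER_CUBIC)
cv2.imwrite('pics/c6.png',np.hstack([a,b])[...,::-1])
E
```

```text
t 9.25 pos [ 0.5147 -0.2354  0.2021] units d [-0.09  0.05  0.09] rot units [ 0.002 -0.014  0.01 ] F [-0.3  0.8 -2.6] w 0.0197 q [-14.  -7.  45. 115. -16.  53.  54.] footpos mm [-1.5  2.6 85.7]
```

View pics/c6.png

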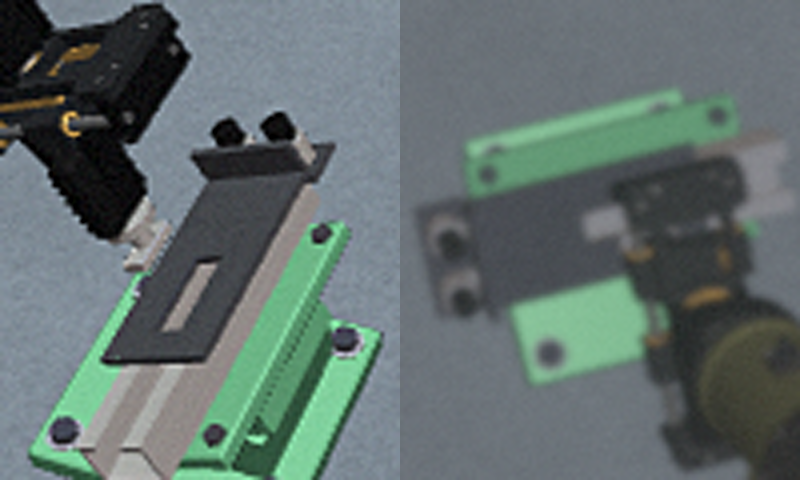

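Run:
```python
from h import *
f=np.load('foot.npz');o,R=f['o'],f['R'];S=load('scene3')
tc=np.array([.5147,-.2354,.2021])
img=cv2.resize(S['color'][215:265,170:220],None,fx=12,fy=12,interpolation=cv2.INTER_CUBIC)[...,::-1].copy()
def pt(p,c):
    u=proj(S,p)[0];q=((u-[170,215]+.5)*12).astype(int);cv2.circle(img,tuple(int(v) for v in q),3,c,-1);return u
g=tc+.0169*R[:,2]
for sx in(-1,1):
  for sy in(-1,1):
    for sz in(-1,1):
      pt(g+R@np.array([sx*.0085,sy*.019,-.0585+sz*.0045]),(0,0,255))
for a in np.linspace(0,6.28,16):pt(g+R@np.array([.018*np.cos(a),.018*np.sin(a),-.038]),(255,0,0))
for x in(-.011,.011):
  for y in(-.031,.031):pt(o+R@np.array([x,y,0]),(0,255,255))
cv2.imwrite('pics/c7.png',img)
```

```text
(no output)
```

View pics/c7.png

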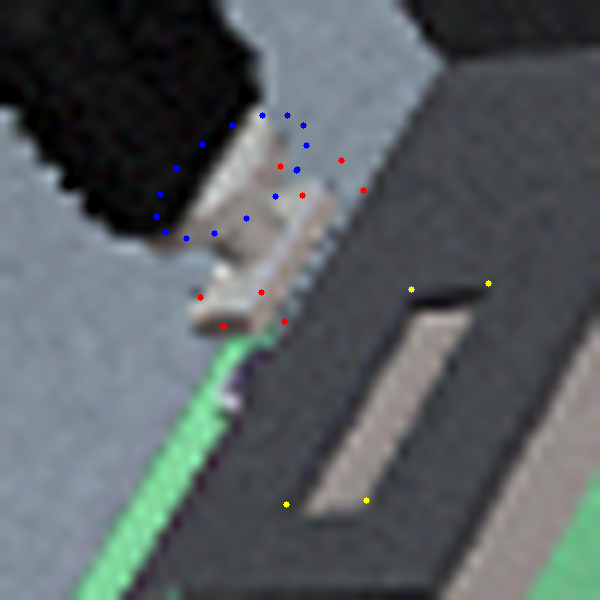

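```bash
cat > avg.py <<'E'
from h import *
from scipy.spatial.transform import Rotation as Ro
def avg(n=8):
    f=np.load('foot.npz');o,R=f['o'],f['R'];P=[];Q=[];im=[]
    for i in range(n):
        d=imaging.read_camera('scene');im.append(d['color'].astype(np.float32));ob=sensors.get_obs();P.append(ob['tool_pos']);Q.append(ob['tool_rot'])
    P=np.array(P);d['color']=np.mean(im,0)
    Rm=Ro.from_euler('xyz',Q,degrees=True).mean().as_matrix()
    return P.mean(0),P.std(0),Rm,d,ob
if __name__=='__main__':
    f=np.load('foot.npz');o,R=f['o'],f['R']
    p,s,Rm,d,ob=avg();print(p.round(4),s.round(4),'foot mm',((p-o)@R*1e3).round(1),'rotvec deg',Ro.from_matrix(Rm.T@np.c_[R[:,1],R[:,0],-R[:,2]]).as_rotvec(degrees=True).round(2),ob['time_s'],ob['force'].round(1))
    np.savez('av.npz',p=p,**{k:np.array(v) for k,v in d.items()})
    img=cv2.resize(d['color'][215:265,170:220],None,fx=12,fy=12,interpolation=cv2.INTER_CUBIC).clip(0,255).astype(np.uint8)[...,::-1].copy()
    g=p+.0169*R[:,2]
    def pt(q,c):
        u=proj(d,q)[0];q=((u-[170,215]+.5)*12).astype(int);cv2.circle(img,tuple(int(v) for v in q),3,c,-1)
    for sx in(-1,1):
     for sy in(-1,1):
      for sz in(-1,1): pt(g+R@np.array([sx*.0085,sy*.019,-.0585+sz*.0045]),(0,0,255))
    for a in np.linspace(0,6.28,16):pt(g+R@np.array([.018*np.cos(a),.018*np.sin(a),-.038]),(255,0,0))
    for x in(-.011,.011):
     for y in(-.031,.031):pt(o+R@np.array([x,y,0]),(0,255,255))
    cv2.imwrite('pics/av%d.png'%int(ob['time_s']*100),img);print('pics/av%d.png'%int(ob['time_s']*100))
E
python3 avg.py; ls pics
```

```text
[ 0.5163 -0.2352  0.2025] [0.0003 0.0001 0.0003] foot mm [ 0.1  2.4 85.4] rotvec deg [ 0.02 -0.07  0.22] 9.75 [-0.8  0.5 -2.8]
pics/av975.png
av975.png
c4.png
c5.png
c6.png
c7.png
crop1.png
crop2.png
crop3.png
scene0.png
scene1.png
scene2.png
scene3.png
top0.png
top1.png
top3.png
```

View pics/av975.png

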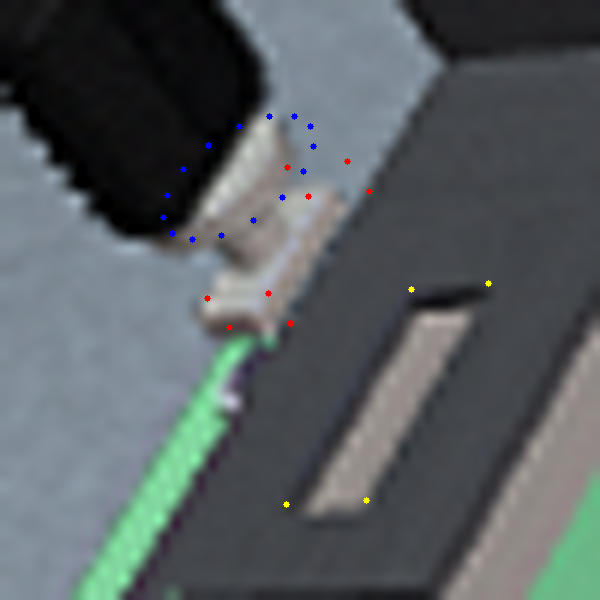

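Request:
carry_out(plan=[{"fingers":1,"dx":0,"dy":0.05,"dz":0.4,"rx":0,"ry":0,"rz":0},{"fingers":1,"dx":0,"dy":0,"dz":0.4,"rx":0,"ry":0,"rz":0},{"fingers":1,"dx":0,"dy":0,"dz":0.25,"rx":0,"ry":0,"rz":0},{"fingers":1,"dx":0,"dy":0,"dz":0,"rx":0,"ry":0,"rz":0}])

```text
time_s: 10.25
tool_pos: [0.5295, -0.2314, 0.1728]
tool_rot: [155.1, -0.0, 104.1]
force: [-0.3, -0.1, -1.6]
grip_width: 0.0199
```

```bash
sed -i 's/avg(n=8)/avg(n=4)/' avg.py; python3 avg.py; cp $(ls -t pics/av*|head -1) pics/avlast1.png
```

```text
[ 0.5299 -0.232   0.1741] [0.0001 0.0001 0.0004] foot mm [ 0.8  2.2 53.8] rotvec deg [-0.   -0.07  0.16] 10.45 [-0.   0.1 -3.5]
pics/av1045.png
```

View pics/avlast1.png

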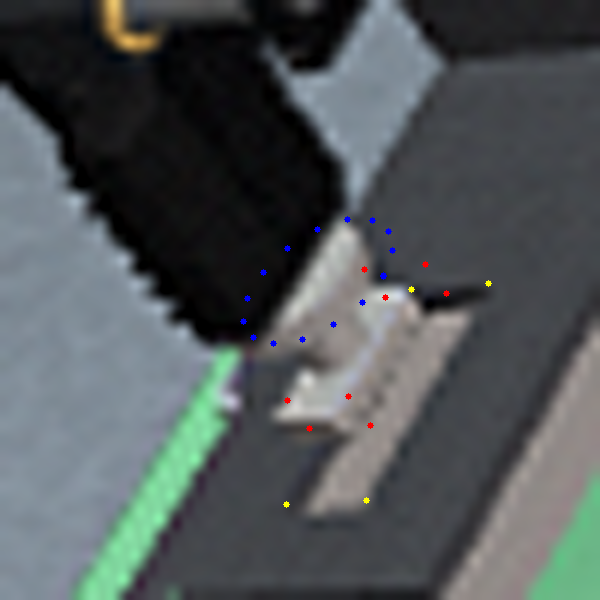

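Request:
carry_out(plan=[{"fingers":1,"dx":-0.07,"dy":0.07,"dz":0,"rx":0,"ry":0,"rz":0},{"fingers":1,"dx":0,"dy":0,"dz":0.1,"rx":0,"ry":0,"rz":0},{"fingers":1,"dx":0,"dy":0,"dz":0.08,"rx":0,"ry":0,"rz":0},{"fingers":1,"dx":0,"dy":0,"dz":0,"rx":0,"ry":0,"rz":0}])

```text
time_s: 10.95
tool_pos: [0.5343, -0.2327, 0.1697]
tool_rot: [155.0, -0.0, 104.1]
force: [-0.6, -0.2, -2.8]
grip_width: 0.0197
```

Request:
carry_out(plan=[{"fingers":1,"dx":0,"dy":0,"dz":0.06,"rx":0,"ry":0,"rz":0},{"fingers":1,"dx":0,"dy":0,"dz":0,"rx":0,"ry":0,"rz":0}])

```text
time_s: 11.2
tool_pos: [0.5351, -0.2326, 0.1683]
tool_rot: [155.0, -0.0, 104.1]
force: [-0.8, 0.1, -2.6]
grip_width: 0.0198
```

Request:
carry_out(plan=[{"fingers":1,"dx":0,"dy":0,"dz":0.06,"rx":0,"ry":0,"rz":0},{"fingers":1,"dx":0,"dy":0,"dz":0,"rx":0,"ry":0,"rz":0}])

```text
time_s: 11.45
tool_pos: [0.5359, -0.2324, 0.1667]
tool_rot: [155.0, -0.0, 104.1]
force: [0.3, -0.6, -2.3]
grip_width: 0.0198
```

```bash
python3 avg.py; cp $(ls -t pics/av*|head -1) pics/avlast2.png
```

```text
[ 0.5359 -0.2325  0.1669] [0. 0. 0.] foot mm [ 2.9  0.3 44.8] rotvec deg [ 0.   -0.08  0.17] 11.65 [ 0.8 -0.9 -2.2]
pics/av1165.png
```

View pics/avlast2.png

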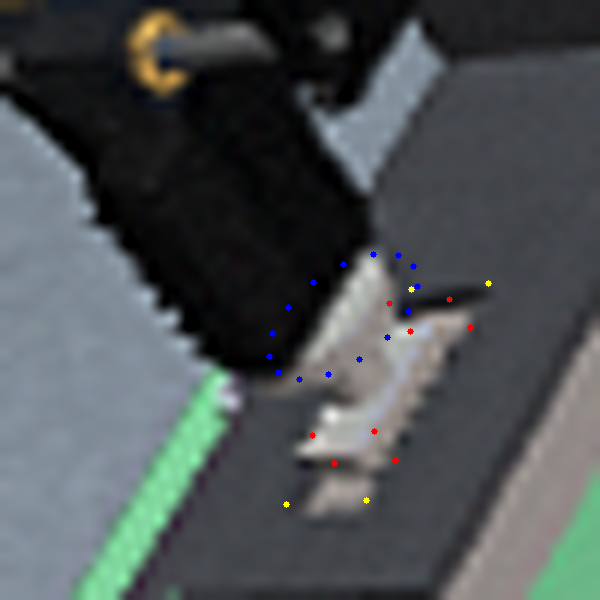

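Request:
carry_out(plan=[{"fingers":1,"dx":0,"dy":0,"dz":0.06,"rx":0,"ry":0,"rz":0},{"fingers":1,"dx":0,"dy":0,"dz":0,"rx":0,"ry":0,"rz":0}])

```text
time_s: 11.9
tool_pos: [0.5366, -0.2322, 0.1651]
tool_rot: [155.0, -0.0, 104.1]
force: [0.1, -0.2, -3.3]
grip_width: 0.0193
```

Request:
carry_out(plan=[{"fingers":1,"dx":0,"dy":0,"dz":0.06,"rx":0,"ry":0,"rz":0},{"fingers":1,"dx":0,"dy":0,"dz":0,"rx":0,"ry":0,"rz":0}])

```text
time_s: 12.15
tool_pos: [0.5374, -0.232, 0.1634]
tool_rot: [155.0, -0.0, 104.1]
force: [-0.1, 0.2, -2.1]
grip_width: 0.0195
```

```bash
python3 avg.py; cp $(ls -t pics/av*|head -1) pics/avlast3.png
```

```text
[ 0.5374 -0.2321  0.1636] [0. 0. 0.] foot mm [ 2.9  0.3 41.2] rotvec deg [-0.   -0.08  0.17] 12.35 [-0.1 -0.2 -2.9]
pics/av1235.png
```

View pics/avlast3.png

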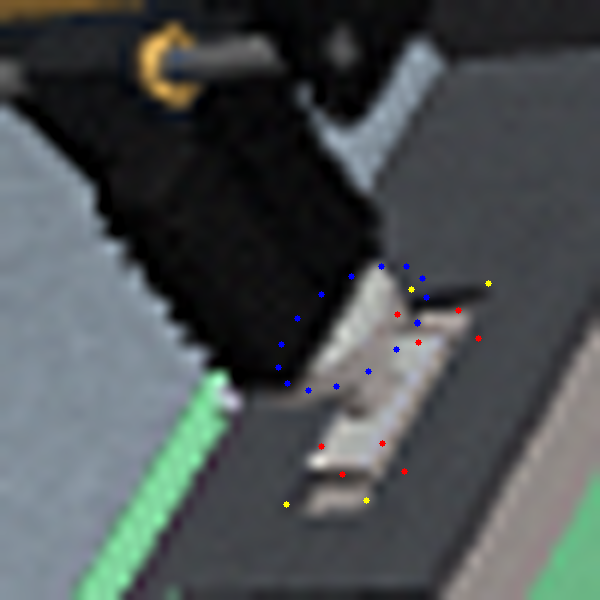

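Request:
carry_out(plan=[{"fingers":1,"dx":0,"dy":0,"dz":0.1,"rx":0,"ry":0,"rz":0},{"fingers":1,"dx":0,"dy":0,"dz":0.05,"rx":0,"ry":0,"rz":0}])

```text
time_s: 12.6
tool_pos: [0.5393, -0.2315, 0.1593]
tool_rot: [155.0, -0.0, 104.1]
force: [0.6, 1.1, -3.1]
grip_width: 0.0194
```

Request:
carry_out(plan=[{"fingers":1,"dx":0,"dy":0,"dz":0.07,"rx":0,"ry":0,"rz":0},{"fingers":1,"dx":0,"dy":0,"dz":0,"rx":0,"ry":0,"rz":0}])

```text
time_s: 12.85
tool_pos: [0.54, -0.2313, 0.1573]
tool_rot: [155.0, -0.0, 104.1]
force: [0.1, 0.8, -2.4]
grip_width: 0.0199
```

```bash
python3 avg.py; cp $(ls -t pics/av*|head -1) pics/avlast4.png
```

```text
[ 0.5401 -0.2315  0.1576] [0.     0.     0.0001] foot mm [ 2.9  0.3 34.6] rotvec deg [ 0.   -0.08  0.17] 13.05 [-0.3  0.6 -3.2]
pics/av1305.png
```

View pics/avlast4.png

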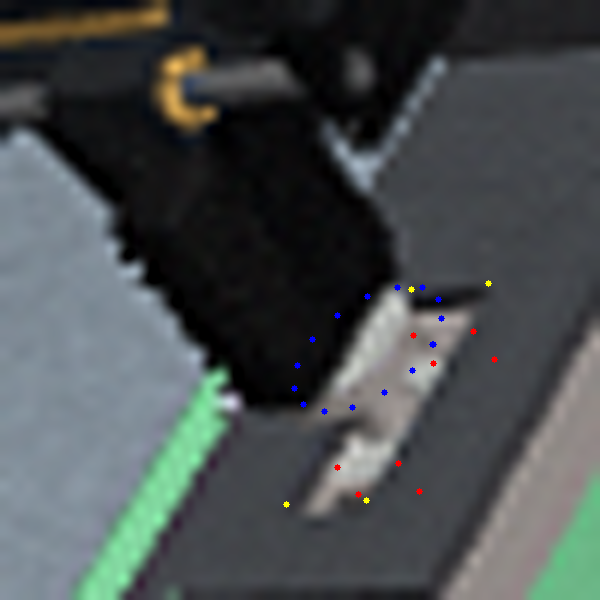

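Request:
carry_out(plan=[{"fingers":1,"dx":0,"dy":0,"dz":0.1,"rx":0,"ry":0,"rz":0},{"fingers":1,"dx":0,"dy":0,"dz":0.1,"rx":0,"ry":0,"rz":0},{"fingers":1,"dx":0,"dy":0,"dz":0,"rx":0,"ry":0,"rz":0}])

```text
time_s: 13.42
tool_pos: [0.5425, -0.2306, 0.1518]
tool_rot: [155.0, -0.0, 104.1]
force: [0.2, -0.7, -2.8]
grip_width: 0.0196
```

Request:
carry_out(plan=[{"fingers":1,"dx":0,"dy":0,"dz":0.1,"rx":0,"ry":0,"rz":0},{"fingers":1,"dx":0,"dy":0,"dz":0,"rx":0,"ry":0,"rz":0}])

```text
time_s: 13.68
tool_pos: [0.5437, -0.2304, 0.1492]
tool_rot: [155.0, -0.0, 104.1]
force: [-0.1, 0.6, -1.9]
grip_width: 0.0196
```

Request:
carry_out(plan=[{"fingers":1,"dx":0,"dy":0,"dz":0.06,"rx":0,"ry":0,"rz":0},{"fingers":1,"dx":0,"dy":0,"dz":0,"rx":0,"ry":0,"rz":0}])

```text
time_s: 13.92
tool_pos: [0.5445, -0.2303, 0.1477]
tool_rot: [155.0, -0.0, 104.1]
force: [-0.7, -0.8, -3.1]
grip_width: 0.0194
```

```bash
python3 avg.py; cp $(ls -t pics/av*|head -1) pics/avlast5.png
```

```text
[ 0.5445 -0.2304  0.1479] [0. 0. 0.] foot mm [ 2.9  0.3 23.9] rotvec deg [ 0.   -0.08  0.17] 14.125 [ 0.  -0.4 -3.6]
pics/av1412.png
```

View pics/avlast5.png

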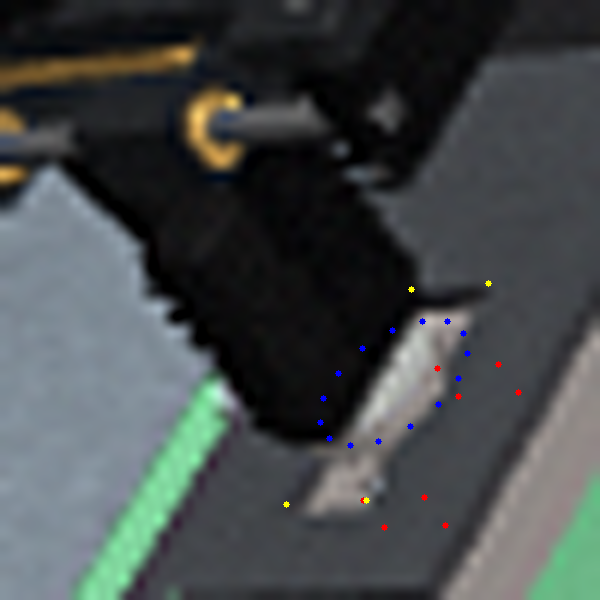

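Request:
carry_out(plan=[{"fingers":1,"dx":0,"dy":0,"dz":0.05,"rx":0,"ry":0,"rz":0},{"fingers":1,"dx":0,"dy":0,"dz":0,"rx":0,"ry":0,"rz":0}])

```text
time_s: 14.38
tool_pos: [0.5451, -0.2301, 0.1463]
tool_rot: [155.0, -0.0, 104.1]
force: [-0.7, 0.0, -3.0]
grip_width: 0.0198
```

Request:
carry_out(plan=[{"fingers":1,"dx":0,"dy":0,"dz":0.04,"rx":0,"ry":0,"rz":0},{"fingers":1,"dx":0,"dy":0,"dz":0,"rx":0,"ry":0,"rz":0}])

```text
time_s: 14.62
tool_pos: [0.5456, -0.23, 0.1453]
tool_rot: [155.0, -0.0, 104.1]
force: [-0.0, 0.0, -1.5]
grip_width: 0.0198
```

Request:
carry_out(plan=[{"fingers":1,"dx":0,"dy":0,"dz":0.04,"rx":0,"ry":0,"rz":0},{"fingers":1,"dx":0,"dy":0,"dz":0,"rx":0,"ry":0,"rz":0}])

```text
time_s: 14.88
tool_pos: [0.5458, -0.2301, 0.1451]
tool_rot: [155.0, -0.1, 104.1]
force: [-5.9, 0.9, 5.1]
grip_width: 0.0199
```

```bash
python3 rem.py 0.038
```

```text
t 14.875 pos [ 0.5458 -0.2301  0.1451] units d [-0.01 -0.1  -0.01] rot units [ 0.003 -0.014  0.014] F [-5.9  0.9  5.1] w 0.0199 q [-14.   2.  47. 116. -27.  48.  62.] footpos mm [ 2.9  0.2 20.8]
```

Request:
carry_out(plan=[{"fingers":1,"dx":0,"dy":0,"dz":-0.06,"rx":0,"ry":0,"rz":0},{"fingers":1,"dx":0,"dy":0,"dz":0,"rx":0,"ry":0,"rz":0.5},{"fingers":1,"dx":0,"dy":0,"dz":0,"rx":0,"ry":0,"rz":0.5},{"fingers":1,"dx":0,"dy":0,"dz":0,"rx":0,"ry":0,"rz":0.5},{"fingers":1,"dx":0,"dy":0,"dz":0,"rx":0,"ry":0,"rz":0.5}])

```text
time_s: 15.5
tool_pos: [0.5454, -0.2301, 0.1458]
tool_rot: [156.4, -8.4, 85.7]
force: [-0.3, 1.0, -1.9]
grip_width: 0.0196
```

Request:
carry_out(plan=[{"fingers":1,"dx":0,"dy":0,"dz":0,"rx":0,"ry":0,"rz":0.6},{"fingers":1,"dx":0,"dy":0,"dz":0,"rx":0,"ry":0,"rz":0.6},{"fingers":1,"dx":0,"dy":0,"dz":0,"rx":0,"ry":0,"rz":0.6},{"fingers":1,"dx":0,"dy":0,"dz":0,"rx":0,"ry":0,"rz":0.6},{"fingers":1,"dx":0,"dy":0,"dz":0,"rx":0,"ry":0,"rz":0.6}])

```text
time_s: 16.12
tool_pos: [0.5454, -0.2301, 0.1459]
tool_rot: [163.4, -18.9, 56.7]
force: [0.1, -1.0, -3.1]
grip_width: 0.0196
```

```bash
python3 rem.py 0.038
```

```text
t 16.125 pos [ 0.5454 -0.2301  0.1459] units d [-0.08 -0.05  0.02] rot units [-3.000e-03 -7.000e-03 -5.003e+00] F [ 0.1 -1.  -3.1] w 0.0196 q [-16.   2.  48. 116. -26.  48.  11.] footpos mm [ 2.9  0.3 21.7]
```

Request:
carry_out(plan=[{"fingers":1,"dx":0,"dy":0,"dz":0,"rx":0,"ry":0,"rz":0.6},{"fingers":1,"dx":0,"dy":0,"dz":0,"rx":0,"ry":0,"rz":0.6},{"fingers":1,"dx":0,"dy":0,"dz":0,"rx":0,"ry":0,"rz":0.6},{"fingers":1,"dx":0,"dy":0,"dz":0,"rx":0,"ry":0,"rz":0.6},{"fingers":1,"dx":0,"dy":0,"dz":0,"rx":0,"ry":0,"rz":0.6},{"fingers":1,"dx":0,"dy":0,"dz":0,"rx":0,"ry":0,"rz":0.6},{"fingers":1,"dx":0,"dy":0,"dz":0,"rx":0,"ry":0,"rz":0.4},{"fingers":1,"dx":0,"dy":0,"dz":0,"rx":0,"ry":0,"rz":0}])

```text
time_s: 17.12
tool_pos: [0.5454, -0.2301, 0.1459]
tool_rot: [180.0, -25.0, 14.2]
force: [0.3, -0.5, -2.2]
grip_width: 0.02
```

Request:
carry_out(plan=[{"fingers":1,"dx":0,"dy":0,"dz":0.03,"rx":0,"ry":0,"rz":0},{"fingers":1,"dx":0,"dy":0,"dz":0.03,"rx":0,"ry":0,"rz":0},{"fingers":1,"dx":0,"dy":0,"dz":0,"rx":0,"ry":0,"rz":0}])

```text
time_s: 17.5
tool_pos: [0.5459, -0.23, 0.1451]
tool_rot: [-179.9, -25.0, 14.1]
force: [-6.0, 1.2, 5.4]
grip_width: 0.0193
```

```bash
python3 rem.py 0.038;  python3 avg.py; cp $(ls -t pics/av*|head -1) pics/avlast6.png
```

```text
t 17.5 pos [ 0.5459 -0.23    0.1451] units d [-0.1   0.01 -0.01] rot units [-0.009 -0.013 -8.981] F [-6.   1.2  5.4] w 0.0193 q [-17.   2.  49. 116. -27.  48. -28.] footpos mm [ 3.   0.3 20.8]
[ 0.5459 -0.2301  0.1451] [0. 0. 0.] foot mm [ 3.   0.3 20.8] rotvec deg [ -0.09  -0.13 -89.81] 17.7 [-6.6  1.6  5.3]
pics/av1770.png
```

View pics/avlast6.png

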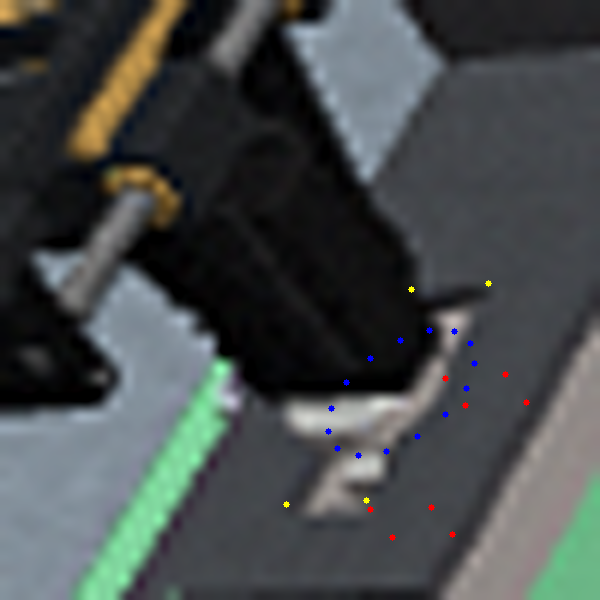

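Request:
carry_out(plan=[{"fingers":0.2,"dx":0,"dy":0,"dz":0,"rx":0,"ry":0,"rz":0},{"fingers":-0.3,"dx":0,"dy":0,"dz":0,"rx":0,"ry":0,"rz":0},{"fingers":-0.3,"dx":0,"dy":0,"dz":0,"rx":0,"ry":0,"rz":0},{"fingers":-0.3,"dx":0,"dy":0,"dz":0,"rx":0,"ry":0,"rz":0}])

```text
time_s: 18.2
tool_pos: [0.5463, -0.23, 0.1444]
tool_rot: [180.0, -25.0, 14.1]
force: [-0.9, -0.1, 0.4]
grip_width: 0.051
```

```bash
python3 avg.py; cp $(ls -t pics/av*|head -1) pics/avlast7.png
```

```text
[ 0.5462 -0.2299  0.1443] [0. 0. 0.] foot mm [ 3.   0.3 19.9] rotvec deg [-6.000e-02 -6.000e-02 -8.983e+01] 18.4 [-0.1  0.2 -1.1]
pics/av1839.png
```

View pics/avlast7.png

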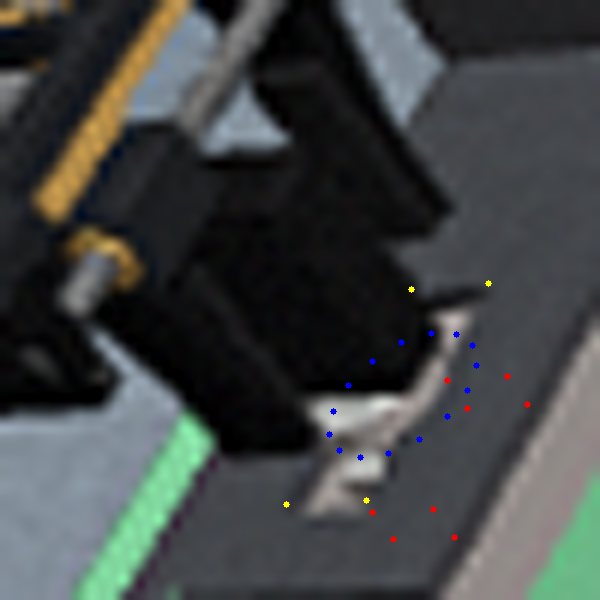

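Fingers are open to both sides, the bolt has stayed put. Retreat along the bolt axis.

Request:
carry_out(plan=[{"fingers":-0.4,"dx":0,"dy":0,"dz":-0.2,"rx":0,"ry":0,"rz":0},{"fingers":-0.4,"dx":0,"dy":0,"dz":-0.5,"rx":0,"ry":0,"rz":0},{"fingers":-0.4,"dx":0,"dy":0,"dz":-0.5,"rx":0,"ry":0,"rz":0},{"fingers":-0.4,"dx":0,"dy":0,"dz":-0.6,"rx":0,"ry":0,"rz":0},{"fingers":-0.4,"dx":0,"dy":0,"dz":-0.5,"rx":0,"ry":0,"rz":0},{"fingers":-0.4,"dx":0,"dy":0,"dz":0,"rx":0,"ry":0,"rz":0},{"fingers":-0.4,"dx":0,"dy":0,"dz":0,"rx":0,"ry":0,"rz":0}])

```text
time_s: 19.27
tool_pos: [0.5177, -0.2368, 0.2064]
tool_rot: [-180.0, -25.0, 14.1]
force: [-0.3, 0.0, 0.1]
grip_width: 0.0608
```

```bash
python3 rem.py 0.1
python3 - <<'E'
from h import *
d=snap('scene','scene9');s=d['color'];t=snap('top','top9')['color']
a=cv2.resize(s[175:295,155:255],None,fx=4,fy=4,interpolation=cv2.INTER_CUBIC)
b=cv2.resize(t[195:315,305:405],None,fx=4,fy=4,interpolation=cv2.INTER_CUBIC)
cv2.imwrite('pics/c9.png',np.hstack([a,b])[...,::-1])
E
```

```text
t 19.275 pos [ 0.5177 -0.2368  0.2064] units d [-0.09  0.02  0.18] rot units [-1.000e-02 -7.000e-03 -8.983e+00] F [-0.3  0.   0.1] w 0.0608 q [-17.  -7.  48. 114. -16.  54. -37.] footpos mm [ 2.7  0.6 88.6]
```

View pics/c9.png

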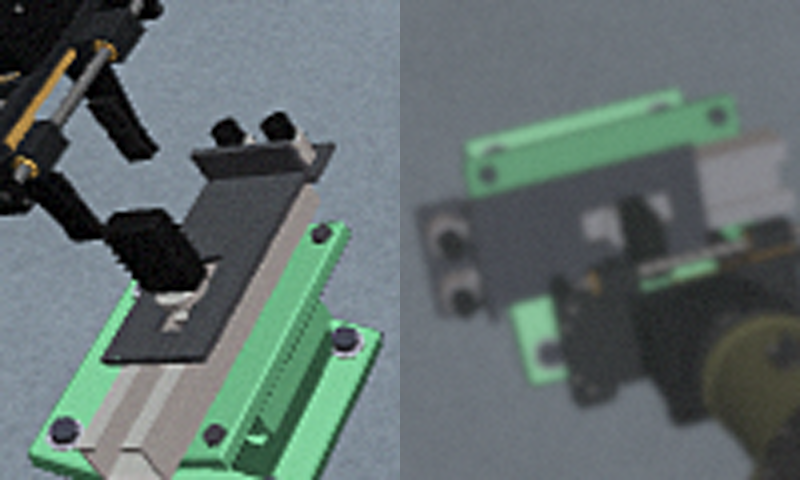

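View pics/scene9.png

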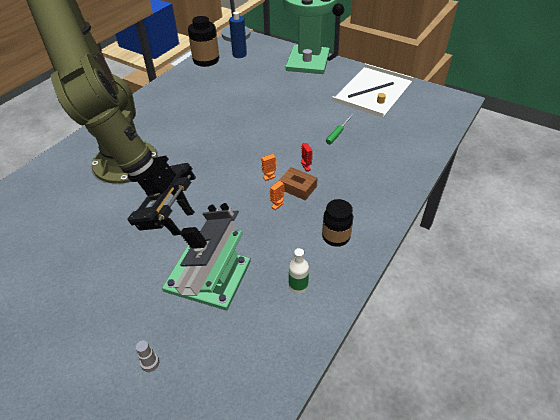

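Run:
```python
from h import *
a=load('scene9')['color'].astype(int);d=snap('scene','scene10')['color'].astype(int)
print('diff around bolt',np.abs(a-d)[220:260,175:215].mean(),'overall',np.abs(a-d).mean())
print(ticket.sign_off())
```

```text
diff around bolt 3.83625 overall 3.1402069160997734
the job is handed in; nothing more can be done
None
```

I took the black hammer-head bolt out of the block and passed its head through the bracket foot and the strut slot until the collar touched down. I then lifted it about 1 mm, turned it 90°, set the collar down again, opened the fingers and drew back along the bolt axis. I handed it in after about 19 s of the 51 s; no verdict is reported.

**Last checks:**
- **Depth:** the collar met the foot at a TCP height of 20.8 mm, against 21.1 mm expected. The contact force was about 9 N straight out of the face, both before and after the turn.
- **Turn:** it measured 89.8° with no side force. Both cameras show the grip lying across the slot, near the hole centre.
- **Release:** the gripper is clear by about 20 mm, and the force reading is back near zero. Two frames about 0.1 s apart differ only by what looks like noise, so the bolt appears at rest.
- **Other things:** the bottle, jar, die, screwdriver and the orange and red lookalikes appear where they stood. I judged this by eye and did not measure it.

**What disagreed:**
- The two cameras put the hole about 4 mm apart along the slot.
- Across the slot, the scene view showed the bolt about 4–5 mm off from where the arm's own position put it. I moved it about 3 mm that way before going in, and it went in without contact. The final position across the slot therefore carries an uncertainty of a few mm, within the 20 mm allowed.
- On the way over, one shoulder joint (joint 2) came to about -17°, close to its -17.29° limit. I saw this in the readings and changed the path.

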